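# Tamp the stones level in the stone bin

### The job

Two of the stones in the plywood bin ride too high for its lid. Pick up the tamper that lies on the bench, stand it upright on its foot on the bench beside the bin and let go; then take it anew from above and tamp the stones with its foot, never with the fingers, until all five stones sit flat on the bin's floor with level tops. Finally stand the tamper upright on the bench, clear of the bin, let go of it, and leave the other things on the bench undisturbed.

Things in the scene. Friction and masses are not known exactly. Their poses are not given: they have to be found in the camera images.
- bin: Open plywood bin with steel corner straps, fixed to the bench: 88 mm (its x) by 222 mm (its y) outside, 62 mm high, walls and floor 8 mm thick (inside 72 x 206 mm). Origin at the centre of its underside on the bench; z up. Holds five stones in a row along y, with room for all on its floor; seated stones have their tops 48 mm above the bench.
- stone_left: Rough grey-brown stone, 40 mm high, 54 mm across the bin; origin at its centre (20 mm below its flat top), z up, y along the bin. Stands on the bin floor at its +y end; wider below (50 mm) than above.
- stone_mid: Rough grey-brown stone, 40 mm high, 54 mm across the bin; origin at its centre (20 mm below its flat top), z up, y along the bin. Stands on the bin floor in the middle of the row; 56 mm along the bin below, 27 mm above.
- stone_right: Rough grey-brown stone, 40 mm high, 54 mm across the bin; origin at its centre (20 mm below its flat top), z up, y along the bin. Stands on the bin floor at its -y end; wider below (50 mm) than above.
- stone_high_a: Rough grey-brown stone, 40 mm high, 54 mm across the bin; origin at its centre (20 mm below its flat top), z up, y along the bin. Keystone: 20 mm along the bin below, 49 mm at the top. At first it sits 18 mm too high, wedged between the left and middle stones; pressed straight down (5 to 20 N) it pushes them apart along the bin and sinks to the floor. Pressing one high stone can lift the other.
- stone_high_b: Rough grey-brown stone, 40 mm high, 54 mm across the bin; origin at its centre (20 mm below its flat top), z up, y along the bin. The same as stone_high_a, wedged between the middle and right stones.
- tamper: Hand tamper of 0.2 kg, 160 mm long: square dark steel foot plate 56 x 56 x 14 mm, wooden stem 22 mm square, square wooden grip block 40 x 40 x 38 mm at the other end. Origin at the centre of the foot's flat underside; z runs from the foot along the stem to the grip; x and y are square to the sides of foot, stem and grip. At the start it lies on its side on the bench (z nearly level).
- tamper_stem (a point): Point on the tamper's axis in the stem, 55 mm from the foot's underside, 7 mm short of its centre of mass; axes as the tamper's. The bare stem reaches from 18 to 118 mm.
- tamper_grip (a point): Centre of the tamper's grip block, 141 mm from the foot's underside (the block reaches from 122 to 160 mm); axes as the tamper's.
- tin: Bystander, to be left alone: round dark tin, 69 mm across, 25 high. Origin at the centre of its underside.
- spool: Bystander, to be left alone: black spool of solder wire, 51 mm across, 24 high. Origin at the centre of its underside.
- cup: Bystander, to be left alone: dull steel cup, 57 mm across, 54 high. Origin at the centre of its underside.
- pliers: Bystander, to be left alone: red-handled pliers, 145 mm long. Origin at the centre of its underside.
- caliper: Bystander, to be left alone: vernier caliper, 200 mm long. Origin at the centre of its underside.
- jar: Bystander, to be left alone: glass jar with a green cap, 88 mm across, 130 high. Origin at the centre of its underside.
- driver: Bystander, to be left alone: small yellow screwdriver, 140 mm long. Origin at the centre of its underside.
There are look-alikes about, which are no part of the job. Of the things that look like the tamper, the larger one is meant.

How it is judged (in metres and radians):
On the way, in this order (a step that is already met when the one before it is completed fails the run):
1. the tamper stands upright on its foot on the bench, outside the bin, let go (angle between tamper's own z axis and vertical below 0.08 rad and height (world z) of tamper_grip above 0.13 m and height (world z) of tamper below 0.008 m and (x of tamper in the frame of bin above 0.07 m or x of tamper in the frame of bin below -0.07 m or y of tamper in the frame of bin above 0.137 m or y of tamper in the frame of bin below -0.137 m) and contact force between the fingers and tamper below 0.2 N and linear speed of tamper below 0.02 m/s), for 0.2 s.
2. all five stones sit level on the floor of the bin, with the upright tamper resting on them or held over them in the bin (z of stone_high_a in the frame of bin between 0.022 and 0.0315 m and angle between each of stone_high_a, stone_high_b, stone_left, stone_mid, stone_right's own z axis and vertical below 0.1 rad and x of stone_high_a in the frame of bin between -0.03 and 0.03 m and y of stone_high_a in the frame of bin between -0.1 and 0.1 m and z of stone_high_b in the frame of bin between 0.022 and 0.0315 m and x of stone_high_b in the frame of bin between -0.03 and 0.03 m and y of stone_high_b in the frame of bin between -0.1 and 0.1 m and z of stone_left in the frame of bin between 0.022 and 0.0315 m and x of stone_left in the frame of bin between -0.03 and 0.03 m and y of stone_left in the frame of bin between -0.1 and 0.1 m and z of stone_mid in the frame of bin between 0.022 and 0.0315 m and x of stone_mid in the frame of bin between -0.03 and 0.03 m and y of stone_mid in the frame of bin between -0.1 and 0.1 m and z of stone_right in the frame of bin between 0.022 and 0.0315 m and x of stone_right in the frame of bin between -0.03 and 0.03 m and y of stone_right in the frame of bin between -0.1 and 0.1 m and x of tamper in the frame of bin between -0.03 and 0.03 m and y of tamper in the frame of bin between -0.1 and 0.1 m and height (world z) of tamper below 0.15 m and angle between tamper's own z axis and vertical below 0.25 rad), for 0.1 s.
At the end, for the whole second after the job is handed in: All five stones in the bin, within 3.5 mm of sitting on its floor and upright to 0.1 rad; the tamper released, at rest on its foot on the bench, upright to 0.08 rad, its axis over 70 mm from the bin's centre across it or over 137 mm along it (all of step 1 and z of stone_high_a in the frame of bin between 0.022 and 0.0315 m and angle between each of stone_high_a, stone_high_b, stone_left, stone_mid, stone_right's own z axis and vertical below 0.1 rad and x of stone_high_a in the frame of bin between -0.03 and 0.03 m and y of stone_high_a in the frame of bin between -0.1 and 0.1 m and z of stone_high_b in the frame of bin between 0.022 and 0.0315 m and x of stone_high_b in the frame of bin between -0.03 and 0.03 m and y of stone_high_b in the frame of bin between -0.1 and 0.1 m and z of stone_left in the frame of bin between 0.022 and 0.0315 m and x of stone_left in the frame of bin between -0.03 and 0.03 m and y of stone_left in the frame of bin between -0.1 and 0.1 m and z of stone_mid in the frame of bin between 0.022 and 0.0315 m and x of stone_mid in the frame of bin between -0.03 and 0.03 m and y of stone_mid in the frame of bin between -0.1 and 0.1 m and z of stone_right in the frame of bin between 0.022 and 0.0315 m and x of stone_right in the frame of bin between -0.03 and 0.03 m and y of stone_right in the frame of bin between -0.1 and 0.1 m); the robot touches nothing.
It fails at once if the fingers press on a stone (contact force between the fingers and stone_high_a above 1 N or contact force between the fingers and stone_high_b above 1 N or contact force between the fingers and stone_left above 1 N or contact force between the fingers and stone_mid above 1 N or contact force between the fingers and stone_right above 1 N).
It fails at once if a bystander is shifted by more than 20 mm (distance of any of tin, spool, cup, pliers, caliper, jar, driver from where it was at the start of the episode above 0.02 m).
It also fails if it takes over 61 s, if anything falls off the work surface, if the arm or the gripper's body presses on something with over 40 N, if the wrist force passes 120 N, or if a joint passes its speed limit or range.

### The arm

A 6-joint arm with a two-finger parallel gripper is mounted at the origin on a cart in front of the work surface, level with it; the furniture and walls round the work are solid. World frame = base frame: x ahead of the robot, y to its left, z up, the work surface at z = 0. Lengths are in mm, angles in rad, forces in N, time in s.
With the tool pointing down it reaches from about 350 to 775 mm from the base axis. Payload 7.3 kg.
Tool frame: the origin (TCP) lies midway between the tips of the shut fingers; the grasp point (between the pads) lies 19 mm behind it; z points along the fingers, y is the line along which they close (so a half turn about z gives the same grasp; the last joint's range is limited). The gripper opens to 92 mm and grips with 3 to 60 N. Pads are 19 mm wide; open, the fingers measure 130 mm over their backs; the gripper's body (75 mm by 190 mm) begins 47 mm behind the grasp point.
Start: joints at [-1.353, 0.342, 1.524, -0, 1.275, -0.146], TCP at [186.833, -490.651, 226.741] pointing down, gripper open.
Joint ranges: [-2.53, 2.53], [-0.77, 2.02], [0.04, 2.7], [-1, 4.14], [0.28, 2.66], [-3.11, 3.11]. Speed limits (rad/s): [2.57, 2.57, 3.14, 3.14, 3.14, 3.14].

### API

Orientations are given as [roll, pitch, yaw] about the fixed x, y, z axes, in that order (R = Rz(yaw) Ry(pitch) Rx(roll)).
In Python, from plant import get_obs, capture, camera_model, close_job, search_frame, regions_of, pinpoint gives the robot as it stands. The module is installed in compiled form; this text tells all that it offers.
- The arm moves only by the shell command python3 -m pendant 'ROWS'. ROWS is JSON, one flat list of numbers, 7 for each row, row after row: the shift along the tool's x, y, z in units of 30 mm (1.0 is 30 mm), then the turn, a rotation vector about the tool's x, y, z in units of 4 degrees (1.0 is 4 degrees), then the closure, from -1 (fully open) to 1 (shut), so that 0 is half open. In form: [dx, dy, dz, wx, wy, wz, gripper, dx, dy, dz, wx, wy, wz, gripper, ...]. A call has 1 to 12 rows; each row shifts and turns the commanded pose from where the row before left it, along the tool's axes as they then stand; what a row does not reach is not made up. A row lasts 1/10 s, in which the tool goes at most 50 mm and 8.59 degrees, less where a joint would pass 70% of its speed; a pose out of reach is approached as far as the arm can. A call with a number of a shift or a turn outside -1 to 1 is refused whole. A call with a gripper value outside its range is refused whole. The fingers move at their own pace and stop on an object; the grip force is fixed at half the most. Time passes only in rows, so rows that do not move let the fingers close. It gives the time, the measured TCP pose, the force, the opening and the grip force at its end, in the units of the state.
- get_obs(): the state, without advancing time (a new reading comes with each control period).
- capture(name): name is "side" or "top"; returns the picture (384x512x3 uint8, red, green, blue); there is no depth.
- camera_model(name): a dict with "fov_y" (degrees; the focal length in pixels is half the picture's height over the tangent of half this angle, whatever the lens; pixels are square), "cx", "cy" (the principal point, pixels), "pose" (4x4, takes a point from camera to world coordinates). Camera axes: x right, y up, looking along -z (the intrinsics and any distortion apply to the point x, -y, -z); pixel columns grow to the right and rows downward; lengths in mm; the calibration is good to about 2 mm. A picture is of the moment at which its call begins. camera_model takes no time and is no camera call.
- close_job(): hands the job in; it is judged then, once.
Trained networks look in the newest picture that a camera, given by its name, has taken for a name from the list of things; names that differ only in an ending like _2 or _b are one class to them, and where a whole thing is asked for, a point or a joint stands for the part that bears it (a point fixed in the world has none). Each returns a list of dicts, best first, with "score" (0 to 1); they miss things now and then, are a little off and sometimes report something else, mostly with a low value. They report only what shows in the picture. A call takes as long as a camera call. They do not tell look-alikes from the thing itself.
- search_frame(camera, thing): "location" ([column, row] in pixels, amid what is visible of it).
- regions_of(camera, thing): "pixels" (384x512 bool, what is visible of it) and "location" ([column, row] in pixels, amid what is visible of it).
- pinpoint(camera, thing): "location" ([column, row] in pixels: a listed point, or the origin of a listed thing).
The state is a dict: "time": time; "joint_positions": joint angles; "dq": joint speeds; "tau": joint torques, N m; "tool_pos": TCP position; "tcp_rot": TCP orientation; "contact_force": force on the tool from outside, world axes, zero at the start; "moment": the same for the moment, N m; "grip_width": finger opening in mm; "finger_force": force on a finger pad.
Only numpy, scipy, OpenCV 4.12 (cv2) and the standard library are available. Lean on these libraries where they do the work, as an engineer would, in place of code of your own. Each camera call takes 0.05 s, during which the arm holds its last target. There are 200 camera calls.

## Working session

There is one attempt and no reset: what is moved stays moved. The work goes in short steps, Python scripts to look and compute and a shell command to move; the robot and the scene stay as the last step left them, time stands still between calls to the robot, and variables do not carry over. Pictures are saved under pics/ and viewed, at most 10 in all, crops included, and the job is handed in when it is done.

```bash
mkdir -p pics; python3 - <<'E'
from plant import *
import cv2,numpy as np
for c in("top","side"):
    im=capture(c); cv2.imwrite(f"pics/{c}0.png",cv2.resize(im[:,:,::-1],(800,600)))
    m=camera_model(c); print(c,{k:(np.round(v,3).tolist()) for k,v in m.items()})
    for t in("tamper","tamper_stem","tamper_grip","bin","stone_high_a"):
        print(t,[(np.round(d["location"],1).tolist(),round(d["score"],2)) for d in pinpoint(c,t)])
print(get_obs())
E
```

```text
top {'fov_y': 53.57, 'cx': 259.74, 'cy': 200.852, 'pose': [[0.014, 0.991, -0.132, 370.382], [-0.999, 0.009, -0.034, -32.725], [-0.033, 0.132, 0.991, 1008.62], [0.0, 0.0, 0.0, 1.0]]}
tamper [([290.9, 196.2], 0.79), ([342.9, 298.2], 0.72)]
tamper_stem [([314.5, 200.2], 0.95), ([334.4, 283.5], 0.68)]
tamper_grip [([332.6, 261.9], 0.79), ([339.8, 218.1], 0.57)]
bin [([183.5, 191.1], 0.64)]
stone_high_a [([187.3, 188.8], 0.95)]
side {'fov_y': 55.008, 'cx': 253.145, 'cy': 197.369, 'pose': [[-0.843, 0.325, -0.428, 107.614], [-0.538, -0.48, 0.694, 628.962], [0.02, 0.815, 0.579, 624.341], [0.0, 0.0, 0.0, 1.0]]}
tamper [([262.2, 200.5], 0.65), ([234.6, 177.8], 0.4)]
tamper_stem [([276.2, 200.0], 0.94), ([353.9, 210.2], 0.64), ([257.4, 166.4], 0.26)]
tamper_grip [([280.8, 256.8], 0.71), ([301.0, 190.8], 0.67), ([333.8, 209.6], 0.54)]
bin [([188.7, 274.6], 0.88), ([235.6, 175.3], 0.36)]
stone_high_a [([194.9, 249.1], 0.75), ([172.6, 263.4], 0.71)]
{'time': 0.6, 'joint_positions': array([-1.35300624e+00,  3.41963093e-01,  1.52410563e+00, -2.20797542e-06,
        1.27538591e+00, -1.45965490e-01]), 'dq': array([-2.51834089e-04, -4.09238545e-04,  2.69832922e-03,  3.89626164e-04,
        2.77771424e-05,  1.84029580e-03]), 'tau': array([-1.14249367e-03, -4.30932069e+01, -2.44396377e+01,  7.18807150e-02,
        4.83785814e-02,  8.82155661e-06]), 'tool_pos': array([ 186.82952856, -490.65391103,  226.75771033]), 'tcp_rot': array([3.14145640e+00, 2.21654252e-05, 3.63756217e-01]), 'contact_force': array([-0.14189765, -0.04258291,  0.28721691]), 'moment': array([ 0.10281372,  0.01010797, -0.01232283]), 'finger_force': 0.0, 'grip_width': 91.93519307703409}
```

View pics/top0.png

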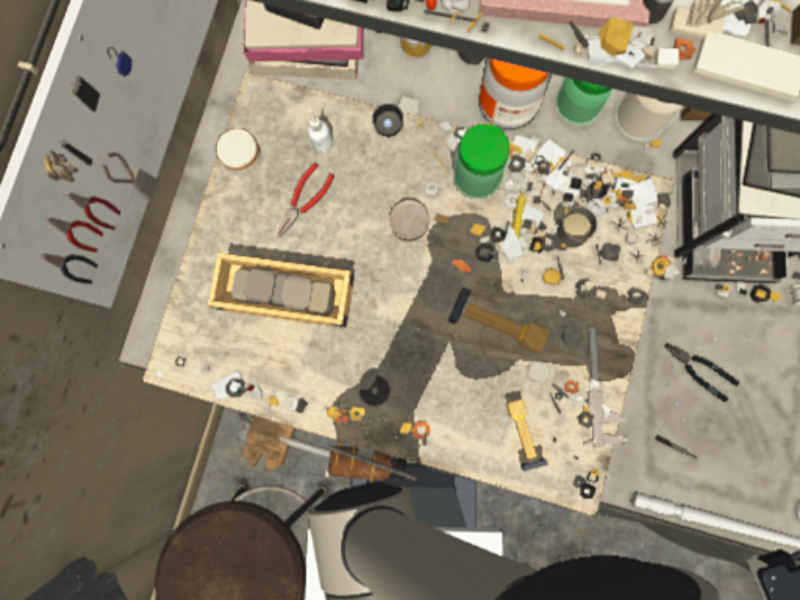

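View pics/side0.png

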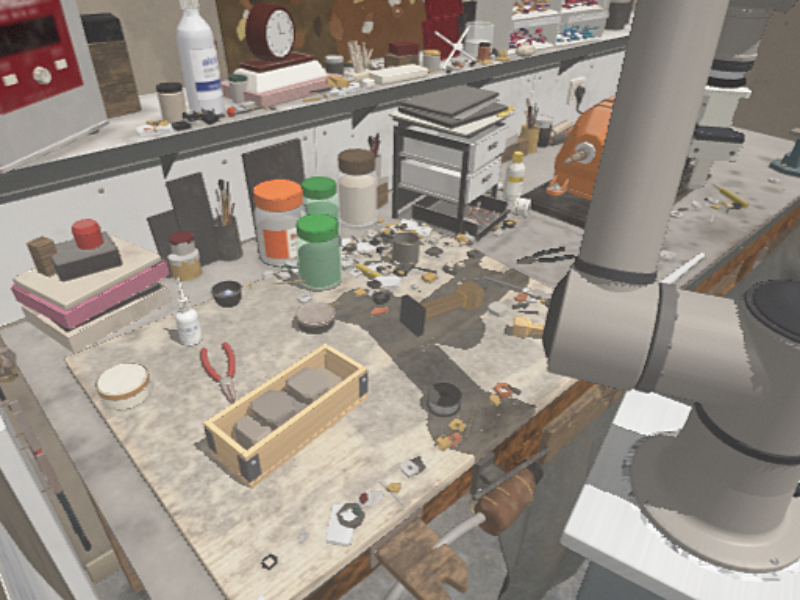

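The larger tamper lies mid-stain, with its foot at about (460,305) and grip at (540,338) in the 800-px top view. The small look-alike is at (525,430), the bin at (282,290), the tin at (410,218) and the spool at (375,388). Next I'll turn these into world positions.

```bash
cat > h.py <<'E'
from plant import *
import numpy as np, cv2
from scipy.optimize import least_squares
def cam(c):
    m=camera_model(c); P=np.array(m["pose"]); f=192/np.tan(np.radians(m["fov_y"]/2)); return P,f,m["cx"],m["cy"]
def proj(c,X):
    P,f,cx,cy=cam(c); p=(np.atleast_2d(X)-P[:3,3])@P[:3,:3]
    return np.c_[cx+f*p[:,0]/-p[:,2], cy-f*p[:,1]/-p[:,2]]
def ray(c,uv,z):
    P,f,cx,cy=cam(c); d=P[:3,:3]@np.array([(uv[0]-cx)/f,-(uv[1]-cy)/f,-1]); o=P[:3,3]
    return o+d*(z-o[2])/d[2]
def tri(a,b):
    r=least_squares(lambda X:np.r_[proj("top",X)[0]-a,proj("side",X)[0]-b],[450,0,30]); return r.x,np.abs(r.fun).max()
def obs():
    o=get_obs(); print({k:np.round(o[k],3).tolist() for k in("time","tool_pos","tcp_rot","contact_force","grip_width","joint_positions")}); return o
def hull_fit(masks,pts_of,x0):
    # fit pose x so that projected hull matches masks' silhouettes (IoU via distance of extreme support)
    th=np.linspace(0,2*np.pi,24,endpoint=False); D=np.c_[np.cos(th),np.sin(th)]
    S={c:(np.argwhere(m)[:,::-1]@D.T) for c,m in masks.items()}
    S={c:np.percentile(s,99.8,axis=0) for c,s in S.items()}
    f=lambda x:np.concatenate([(proj(c,pts_of(x))@D.T).max(0)-S[c] for c in S])
    r=least_squares(f,x0,loss="soft_l1"); return r.x,np.sqrt(np.mean(f(r.x)**2))
def box(a,b,c,z0,z1): return np.array([[x,y,z] for x in(-a,a) for y in(-b,b) for z in(z0,z1)])
def Rz(t): c,s=np.cos(t),np.sin(t); return np.array([[c,-s,0],[s,c,0],[0,0,1]])
binpts=lambda x: box(44,111,0,0,62)@Rz(x[2]).T+[x[0],x[1],0]
E
python3 - <<'E'
from h import *
for n,a,b in(("foot",(290.9,196.2),(262.2,200.5)),("stem",(314.5,200.2),(276.2,200)),("grip",(339.8,218.1),(301,190.8))):
    X,e=tri(a,b); print(n,X.round(1),round(e,1), ray("top",a,24).round(1), ray("side",b,24).round(1))
ms={c:regions_of(c,"bin")[0]["pixels"] for c in("top","side")}
for c in list(ms): print(c,ms[c].sum(),hull_fit({c:ms[c]},binpts,[450,140,0]))
print(hull_fit(ms,binpts,[450,140,0]))
for c in("top","side"):
  R=regions_of(c,"tamper")
  for r in R[:3]:
    (p,s,a)=cv2.minAreaRect(np.argwhere(r["pixels"])[:,::-1].astype(np.float32)); print(c,"tamper",r["score"],np.round(r["location"],1),np.round(p,1),np.round(s,1),round(a,1))
for t in "tin spool cup pliers caliper jar driver".split():
  for r in pinpoint("top",t)[:2]: print(t,round(r["score"],2),ray("top",r["location"],0).round())
E
```

```text
foot [513.8 -78.9  34.8] 0.5 [514.3 -79.9  24. ] [522.6 -91.5  24. ]
stem [ 506.9 -144.     0.8] 0.2 [ 504.3 -141.2   24. ] [ 491.5 -115.5   24. ]
grip [ 459.2 -207.4   15.5] 0.1 [ 458.3 -206.    24. ] [ 454.4 -195.6   24. ]
top 1809 (array([ 5.38686156e+02,  2.09492470e+02, -1.21291496e-01]), np.float64(2.0068214663857615))
side 3685 (array([536.7745759 , 206.52192426,  -3.26244696]), np.float64(1.5593690724419376))
(array([ 5.36965890e+02,  2.07356168e+02, -1.22509547e-01]), np.float64(1.9113393483488919))
top tamper 0.7 [336.4 275.7] [336.4 277.4] [43.7 14.6] 76.0
top tamper 0.59 [322.  207.6] [320.2 204.6] [63.8 24.1] 20.2
top tamper 0.29 [173.2 193.7] [179.4 185.6] [90.7 37.8] 7.9
side tamper 0.79 [280.7 193.2] [283.  197.8] [27.7 56.2] 77.9
side tamper 0.62 [334.4 209.2] [337.5 210.5] [19. 12.] 18.4
side tamper 0.32 [173.7 259.6] [175.3 260.8] [22.6 21.9] 45.0
tin 0.91 [668.  -2.   0.]
tin 0.46 [364.  53.   0.]
spool 0.56 [365.  55.   0.]
cup 0.96 [ 654. -281.    0.]
pliers 0.71 [700. 179.   0.]
caliper 0.8 [ 394. -323.    0.]
caliper 0.3 [701. 186.   0.]
jar 0.76 [ 752. -115.    0.]
driver 0.74 [ 667. -176.    0.]
```

```bash
cat >> h.py <<'E'
tam=np.vstack([box(28,28,0,0,14),box(20,20,0,122,160)])
def lying(x): # x,y = axis point at s=60, yaw of axis (foot->grip)
    al=0.0548; a=np.array([np.cos(x[2])*np.cos(al),np.sin(x[2])*np.cos(al),-np.sin(al)]); l=np.array([-np.sin(x[2]),np.cos(x[2]),0]); n=np.cross(a,l)
    o=np.array([x[0],x[1],25.5]); return o+np.outer(tam[:,2]-60,a)+np.outer(tam[:,0],l)+np.outer(tam[:,1],n)
def standing(x,z=0): return tam@Rz(x[2]).T+[x[0],x[1],z]
E
python3 - <<'E'
from h import *
rt=min(regions_of("top","tamper"),key=lambda r:np.hypot(*(np.array(r["location"])-[322,207])))["pixels"]
rs=min(regions_of("side","tamper"),key=lambda r:np.hypot(*(np.array(r["location"])-[280,193])))["pixels"]
for m in({"top":rt},{"side":rs},{"top":rt,"side":rs}): print(hull_fit(m,lying,[505,-141,-2.]))
x,_=hull_fit({"top":rt,"side":rs},lying,[505,-141,-2.])
for c in("top","side"):
    im=capture(c).copy()
    cv2.polylines(im,[cv2.convexHull(proj(c,lying(x)).astype(np.float32)).astype(int)],1,(0,255,0),1)
    cv2.polylines(im,[cv2.convexHull(proj(c,binpts([537,207.4,-.1225])).astype(np.float32)).astype(int)],1,(0,0,255),1)
    cr=im[140:300,120:360]; cv2.imwrite(f"pics/fit_{c}.png",cv2.resize(cr[:,:,::-1],(800,533),interpolation=cv2.INTER_CUBIC))
E
```

```text
(array([ 496.97556526, -133.21891114,   -1.98053477]), np.float64(1.5666196088798638))
(array([ 492.10941845, -133.05716753,   -1.89077483]), np.float64(1.167103656859659))
(array([ 494.62824534, -132.98588855,   -1.93476447]), np.float64(1.5486891931778695))
```

View pics/fit_top.png

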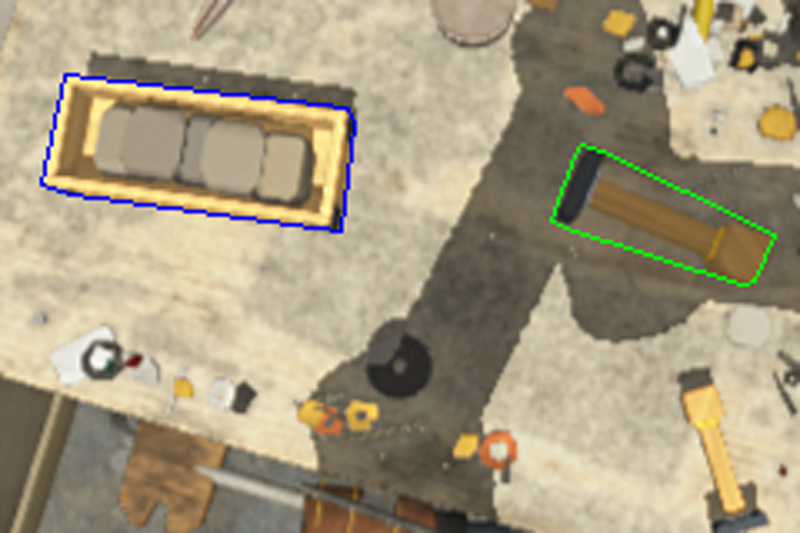

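View pics/fit_side.png

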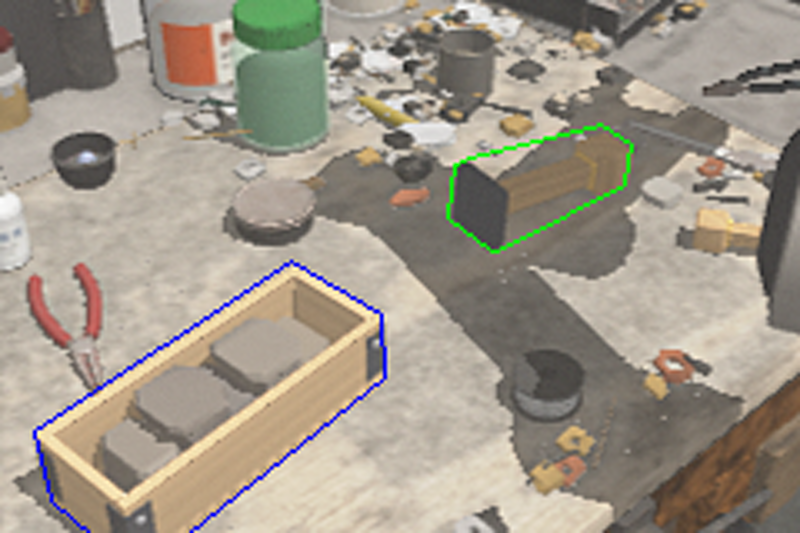

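The fits agree to a few mm: the tamper's stem point is at (495,-133) with the foot-to-grip direction at yaw -1.935, and the bin is at (537,207) with yaw -0.12. I'll move above the tamper.

```bash
python3 -m pendant '[1,-0.54,0,0,0,0,-1, 1,-0.54,0,0,0,0,-1, 1,-0.54,0,0,0,0,-1, 1,-0.54,0,0,0,0,-1, 1,-0.54,0,0,0,0,-1, 1,-0.54,0,0,0,0,-1, 1,-0.54,0,0,0,0,-1, 1,-0.54,0,0,0,0,-1, 1,-0.54,0,0,0,0,-1, 1,-0.54,0,0,0,0,-1, 1,-0.54,0,0,0,0,-1, 1,-0.54,0,0,0,0,-1]'; python3 -c "
from h import *;obs()"
python3 -m pendant '[0,0,0,0,0,-1,-1, 0,0,0,0,0,-1,-1, 0,0,0,0,0,-1,-1, 0,0,0,0,0,-1,-1, 0,0,0,0,0,-1,-1, 0,0,0,0,0,-1,-1, 0,0,0,0,0,-1,-1, 0,0,0,0,0,-1,-1, 0,0,0,0,0,-1,-1, 0,0,0,0,0,-1,-1, 0,0,0,0,0,-1,-1, 0,0,0,0,0,-1,-1]'; python3 -c "
from h import *;obs()"
python3 -m pendant '[0,0,0.5,0,1,0,-1, 0,0,1,0,1,0,-1, 0,0,1,0,1,0,-1, 0,0,0.5,0,1,0,-1, 0,0,0,0,1,0,-1, 0,0,0,0,1,0,-1]'; python3 -c "
from h import *;obs()"
```

```text
time: 2.55
tool_pos: [454.9, -179.7, 226.9]
tcp_rot: [3.141, -0.0, 0.364]
contact_force: [-0.1, -0.1, 0.6]
grip_width: 91.8
finger_force: 0.0
{'time': 2.55, 'tool_pos': [454.919, -179.717, 226.854], 'tcp_rot': [3.141, -0.0, 0.364], 'contact_force': [-0.061, -0.146, 0.573], 'grip_width': 91.795, 'joint_positions': [-0.533, 0.276, 1.619, -0.0, 1.246, 0.674]}
time: 3.75
tool_pos: [454.1, -180.9, 226.8]
tcp_rot: [3.141, 0.0, 1.204]
contact_force: [0.1, -0.5, 1.0]
grip_width: 91.9
finger_force: 0.0
{'time': 3.75, 'tool_pos': [454.103, -180.879, 226.759], 'tcp_rot': [3.141, 0.0, 1.204], 'contact_force': [0.086, -0.451, 0.996], 'grip_width': 91.921, 'joint_positions': [-0.536, 0.276, 1.62, -0.0, 1.246, -0.17]}
time: 4.35
tool_pos: [457.4, -172.0, 137.1]
tcp_rot: [-3.141, -0.422, 1.201]
contact_force: [-0.0, -0.4, 0.1]
grip_width: 92.2
finger_force: 0.0
{'time': 4.35, 'tool_pos': [457.446, -172.037, 137.092], 'tcp_rot': [-3.141, -0.422, 1.201], 'contact_force': [-0.048, -0.428, 0.086], 'grip_width': 92.172, 'joint_positions': [-0.773, 0.435, 1.742, 0.421, 1.173, -0.61]}
```

```bash
cat > kin.py <<'E'
import numpy as np
from scipy.spatial.transform import Rotation as Ro
from scipy.optimize import least_squares
LO=np.array([-2.53,-.77,.04,-1,.28,-3.11]);HI=np.array([2.53,2.02,2.7,4.14,2.66,3.11])
def fk(q,p):
    h,d,l2,l3,L=p
    R1=Ro.from_euler('z',q[0]);R2=R1*Ro.from_euler('y',q[1]);R3=R2*Ro.from_euler('y',q[2]);R6=R3*Ro.from_euler('ZYZ',[q[3],q[4],q[5]])
    return R1.apply([0,d,h])+R2.apply([0,0,l2])+R3.apply([0,0,l3])+R6.apply([0,0,L]), R6*Ro.from_euler('z',S[0])
S=[np.pi/2]
D=[([-1.353,.342,1.524,0,1.275,-.146],[186.83,-490.65,226.74],[3.1415,0,.364]),
([-.533,.276,1.619,0,1.246,.674],[454.919,-179.717,226.85],[3.1415,0,.364]),
([-.536,.276,1.62,0,1.246,-.17],[454.1,-180.88,226.76],[3.1415,0,1.204]),
([-.773,.435,1.742,.421,1.173,-.61],[457.446,-172.037,137.092],[-3.141,-.422,1.201])]
r=least_squares(lambda p:np.concatenate([fk(q,p)[0]-x for q,x,_ in D]),[200,76,400,400,200]);P=r.x
best=min((np.pi/2*k for k in range(4)),key=lambda s:(S.__setitem__(0,s),sum((fk(q,P)[1].inv()*Ro.from_euler('xyz',e)).magnitude() for q,_,e in D))[1]);S[0]=best
def ik(pos,R,q0):
    f=lambda q:(lambda x,r:np.r_[(x-pos)/100,(r.inv()*R).as_rotvec()])(*fk(q,P))
    s=least_squares(f,np.clip(q0,LO+1e-3,HI-1e-3),bounds=(LO,HI)); return s.x,np.abs(s.fun).max()
E
python3 - <<'E'
from kin import *
print(P.round(1),np.abs(r.fun).max().round(1),S,[round((fk(q,P)[1].inv()*Ro.from_euler('xyz',e)).magnitude(),3) for q,_,e in D])
rng=np.random.default_rng(0)
# standing: tool z horizontal dir phi, elevation e down; tool y horizontal; both signs of x
for (X,Y) in((500,20),(500,-60),(560,-20),(600,-80),(420,-100)):
  for e in (10,25,35):
    out=[]
    for ph in range(-180,180,30):
      for sg in(1,-1):
        z=np.array([np.cos(np.radians(ph))*np.cos(np.radians(e)),np.sin(np.radians(ph))*np.cos(np.radians(e)),-np.sin(np.radians(e))])
        y=sg*np.cross([0,0,1],z);y/=np.linalg.norm(y);x=np.cross(y,z)
        R=Ro.from_matrix(np.c_[x,y,z]); pos=np.array([X,Y,60])+19*z
        b=min((ik(pos,R,rng.uniform(LO,HI)) for _ in range(6)),key=lambda t:t[1])
        if b[1]<1e-3: out.append((ph,sg,b[0].round(1).tolist()))
    print(X,Y,e,[(o[0],o[1],o[2][3:]) for o in out])
E
```

```text
[246.5  75.9 442.5 383.3 323. ] 3.9 [1.5707963267948966] [0.001, 0.001, 0.001, 0.001]
500 20 10 [(-180, 1, [-0.1, 2.6, 1.5]), (-180, -1, [-0.1, 2.6, -1.7]), (-150, 1, [-0.6, 2.4, 1.1]), (-150, -1, [-0.6, 2.4, -2.1]), (-120, 1, [-0.8, 2.0, 1.0]), (-120, -1, [-0.8, 2.0, -2.1]), (-30, 1, [4.0, 1.5, 1.7]), (-30, -1, [4.0, 1.5, -1.4]), (0, 1, [2.8, 2.0, 1.4]), (0, -1, [2.8, 2.0, -1.7]), (30, 1, [1.9, 1.5, 1.3]), (30, -1, [1.9, 1.5, -1.9]), (60, 1, [1.3, 1.4, 1.7]), (60, -1, [1.3, 1.4, -1.4]), (90, 1, [0.9, 1.7, 2.0]), (90, -1, [0.9, 1.7, -1.2]), (120, 1, [0.7, 2.0, 2.0]), (120, -1, [0.7, 2.0, -1.1]), (150, 1, [0.4, 2.4, 1.9]), (150, -1, [0.4, 2.4, -1.2])]
500 20 25 [(-180, 1, [-0.1, 2.2, 1.5]), (-180, -1, [-0.1, 2.2, -1.7]), (-150, 1, [-0.4, 2.1, 1.2]), (-120, 1, [-0.7, 1.8, 1.0]), (-120, -1, [-0.7, 1.8, -2.1]), (-30, 1, [4.0, 1.1, 1.6]), (-30, -1, [4.0, 1.1, -1.6]), (0, 1, [2.9, 1.4, 1.5]), (0, -1, [2.9, 1.4, -1.6]), (30, 1, [2.0, 1.2, 1.5]), (30, -1, [2.0, 1.2, -1.6]), (60, 1, [1.3, 1.2, 1.9]), (60, -1, [1.3, 1.2, -1.3]), (90, 1, [0.8, 1.5, 2.0]), (90, -1, [0.8, 1.5, -1.1]), (120, 1, [0
[... 5946 characters left out ...]
 1.3, 1.8]), (60, -1, [0.9, 1.3, -1.3]), (90, 1, [0.6, 1.6, 1.9]), (90, -1, [0.6, 1.6, -1.2]), (120, 1, [0.4, 1.8, 1.8]), (120, -1, [0.4, 1.8, -1.3]), (150, 1, [0.1, 2.0, 1.6]), (150, -1, [0.1, 2.0, -1.5])]
420 -100 35 [(-180, 1, [-0.2, 1.8, 1.4]), (-180, -1, [-0.2, 1.8, -1.8]), (-150, 1, [-0.5, 1.6, 1.2]), (-150, -1, [-0.5, 1.6, -2.0]), (-120, 1, [-0.8, 1.4, 1.1]), (-120, -1, [-0.8, 1.4, -2.1]), (-30, 1, [3.4, 1.1, 1.6]), (30, 1, [1.4, 1.0, 1.7]), (30, -1, [1.4, 1.0, -1.4]), (60, 1, [0.9, 1.2, 1.9]), (60, -1, [0.9, 1.2, -1.2]), (90, 1, [0.6, 1.4, 2.0]), (90, -1, [0.6, 1.4, -1.2]), (120, 1, [0.3, 1.7, 1.8]), (120, -1, [0.3, 1.7, -1.3]), (150, 1, [0.1, 1.8, 1.6]), (150, -1, [0.1, 1.8, -1.5])]
```

```bash
python3 - <<'E'
from kin import *
q0=np.array([-.773,.435,1.742,.421,1.173,-.61])
psi0=1.207
for t in(24,30):
  for dphi in(0,-12):
    for X,Y in((495,-133),(480,-60),(540,-60)):
      q=q0;o=[]
      for k in np.linspace(0,1,13):
        R=Ro.from_euler('z',psi0+np.radians(dphi)*k)*Ro.from_euler('x',np.pi)*Ro.from_euler('y',np.radians(t-(93.1)*k))
        G=np.array([494.6+(X-494.6)*k,-133+(Y+133)*k,130-60*(k==1)]); z=R.apply([0,0,1])
        q,e=ik(G+19*z,R,q); o.append(e)
      w=G-304*z
      print(t,dphi,X,Y,np.round(max(o),3),np.round(o[-1],3),q.round(2),w.round())
E
```

```text
24 0 495 -133 0.0 0.0 [ 0.09  1.01  1.49 -0.99  1.54  1.  ] [596. 132. 178.]
24 0 480 -60 0.0 0.0 [ 0.22  1.01  1.46 -0.9   1.61  1.03] [581. 205. 178.]
24 0 540 -60 0.0 0.0 [ 0.2   1.1   1.24 -0.92  1.68  0.92] [641. 205. 178.]
24 -12 495 -133 0.0 0.0 [ 0.05  1.08  1.31 -0.87  1.69  0.97] [649. 106. 178.]
24 -12 480 -60 0.0 0.0 [ 0.16  1.08  1.3  -0.78  1.74  1.02] [634. 179. 178.]
24 -12 540 -60 0.0 0.0 [ 0.15  1.18  1.05 -0.82  1.84  0.91] [694. 179. 178.]
30 0 495 -133 0.0 0.0 [ 0.07  0.94  1.52 -0.95  1.46  0.96] [591. 120. 208.]
30 0 480 -60 0.0 0.0 [ 0.2   0.95  1.5  -0.86  1.52  1.  ] [576. 193. 208.]
30 0 540 -60 0.0 0.0 [ 0.18  1.04  1.29 -0.87  1.6   0.9 ] [636. 193. 208.]
30 -12 495 -133 0.0 0.0 [ 0.03  1.01  1.35 -0.83  1.6   0.95] [642.  95. 208.]
30 -12 480 -60 0.0 0.0 [ 0.14  1.01  1.35 -0.74  1.66  1.01] [627. 168. 208.]
30 -12 540 -60 0.0 0.0 [ 0.13  1.12  1.1  -0.76  1.76  0.91] [687. 168. 208.]
```

```bash
python3 -m pendant '[0,0,0,0,0.7,0,-1, 0,0,0,0,0.75,0,-1, -0.14,0.23,0.78,0,0,0,-1, -0.14,0.23,0.78,0,0,0,-1, -0.14,0.23,0.78,0,0,0,-1, 0,0,0,0,0,0,-1, 0,0,0,0,0,0,-1]'; python3 - <<'E'
from h import *
from scipy.spatial.transform import Rotation as Ro
o=get_obs(); R=Ro.from_euler('xyz',o["tcp_rot"]); print(R.as_matrix().round(3).tolist())
z=R.apply([0,0,1]); T=np.array([494.6,-133,25.5])+19*z
print("tool delta mm",R.inv().apply(T-o["tool_pos"]).round(1))
E
```

```text
time: 5.05
tool_pos: [485.3, -157.2, 70.4]
tcp_rot: [-3.141, -0.52, 1.202]
contact_force: [0.4, -0.4, 0.8]
grip_width: 91.8
finger_force: 0.0
[[0.313, 0.933, 0.179], [0.809, -0.36, 0.464], [0.497, -0.001, -0.868]]
tool delta mm [ 0.2 -0.  70.9]
```

```bash
python3 -m pendant '[0,0,0.8,0,0,0,-1, 0,0,0.8,0,0,0,-1, 0,0,0.5,0,0,0,-1, 0,0,0.26,0,0,0,-1, 0,0,0,0,0,0,-1, 0,0,0,0,0,0,-1]' && python3 -m pendant '[0,0,0,0,0,0,1, 0,0,0,0,0,0,1, 0,0,0,0,0,0,1, 0,0,0,0,0,0,1, 0,0,0,0,0,0,1, 0,0,0,0,0,0,1, 0,0,0,0,0,0,1, 0,0,0,0,0,0,1]'
```

```text
time: 5.65
tool_pos: [498.6, -125.3, 9.8]
tcp_rot: [3.14, -0.52, 1.202]
contact_force: [0.2, -0.3, 0.1]
grip_width: 92.0
finger_force: 0.0
time: 6.45
tool_pos: [498.1, -124.4, 8.8]
tcp_rot: [-3.142, -0.52, 1.202]
contact_force: [0.2, -0.6, -0.0]
grip_width: 32.9
finger_force: 0.0
```

```bash
python3 -m pendant '[0,0,0,0,0,0,1, 0,0,0,0,0,0,1, 0,0,0,0,0,0,1, 0,0,0,0,0,0,1]' && python3 -m pendant '[-0.5,0,-0.86,0,0,0,1, -0.5,0,-0.86,0,0,0,1, 0.5,0,-0.86,0,0,0,1, 0.5,0,-0.86,0,0,0,1, 0,0,0,0,0,0,1]'; python3 - <<'E'
from h import *
print(obs()["contact_force"])
for c in("top","side"):
    capture(c)
    R=regions_of(c,"tamper")
    for r in R[:3]: print(c,r["score"],np.round(r["location"]),r["pixels"].sum())
im=np.hstack([capture("top")[100:340,120:400],capture("side")[100:340,150:430]]); cv2.imwrite("pics/lift.png",cv2.resize(im[:,:,::-1],(800,343)))
E
```

```text
time: 6.85
tool_pos: [498.2, -124.5, 8.8]
tcp_rot: [3.141, -0.52, 1.202]
contact_force: [1.4, -0.2, -0.6]
grip_width: 22.0
finger_force: 29.9
time: 7.35
tool_pos: [480.8, -173.7, 101.1]
tcp_rot: [3.135, -0.518, 1.204]
contact_force: [-0.3, 0.9, -3.5]
grip_width: 21.7
finger_force: 29.9
{'time': 7.35, 'tool_pos': [480.772, -173.657, 101.087], 'tcp_rot': [3.135, -0.518, 1.204], 'contact_force': [-0.305, 0.889, -3.494], 'grip_width': 21.663, 'joint_positions': [-0.793, 0.545, 1.72, 0.518, 1.157, -0.704]}
[-0.30455696  0.88888681 -3.49370383]
top 0.94 [326. 207.] 429
side 0.87 [343. 210.] 212
side 0.72 [285. 165.] 499
side 0.44 [196. 247.] 418
```

View pics/lift.png

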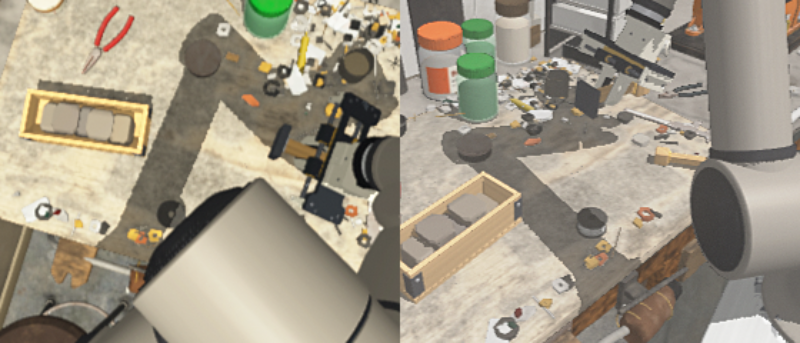

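```bash
python3 -m pendant '[0.67,-0.3,0.39,0,0,0,1, 0.67,-0.3,0.39,0,0,0,1, 0.67,-0.3,0.39,0,0,0,1, 0.67,-0.3,0.39,0,0,0,1, 0,0,0,0,0,0,1]' && python3 -m pendant '[0,0,0,0,-1,0,1, 0,0,0,0,-1,0,1, 0,0,0,0,-1,0,1, 0,0,0,0,-1,0,1, 0,0,0,0,-1,0,1, 0,0,0,0,-1,0,1, 0,0,0,0,-1,0,1, 0,0,0,0,-1,0,1, 0,0,0,0,-1,0,1, 0,0,0,0,-1,0,1, 0,0,0,0,-1,0,1, 0,0,0,0,-1,0,1]' && python3 -m pendant '[0,0,0,0,-1,0,1, 0,0,0,0,-1,0,1, 0,0,0,0,-1,0,1, 0,0,0,0,-1,0,1, 0,0,0,0,-1,0,1, 0,0,0,0,-1,0,1, 0,0,0,0,-1,0,1, 0,0,0,0,-1,0,1, 0,0,0,0,-1,0,1, 0,0,0,0,-1,0,1, 0,0,0,0,-1,0,1, 0,0,0,0,-0.3,0,1]'; python3 - <<'E'
from h import *
from scipy.spatial.transform import Rotation as Ro
o=obs(); R=Ro.from_euler('xyz',o["tcp_rot"]); z=R.apply([0,0,1]); print("z",z.round(3),"y",R.apply([0,1,0]).round(3),"grasp",(o["tool_pos"]-19*z).round(1), "elev",np.degrees(np.arcsin(-z[2])).round(1))
im=np.hstack([capture("top")[100:340,120:400],capture("side")[100:340,130:410]]); cv2.imwrite("pics/up.png",cv2.resize(im[:,:,::-1],(800,343)))
E
```

```text
time: 8.15
tool_pos: [478.2, -69.2, 96.9]
tcp_rot: [-3.137, -0.522, 1.202]
contact_force: [0.4, 0.4, -1.9]
grip_width: 21.6
finger_force: 29.9
time: 9.35
tool_pos: [479.6, -72.8, 97.1]
tcp_rot: [-3.141, 0.321, 1.201]
contact_force: [-0.0, 0.4, -2.8]
grip_width: 21.7
finger_force: 29.9
time: 10.55
tool_pos: [479.3, -72.3, 95.6]
tcp_rot: [-3.134, 1.109, 1.208]
contact_force: [-0.8, 0.5, -3.4]
grip_width: 21.7
finger_force: 29.9
{'time': 10.55, 'tool_pos': [479.346, -72.284, 95.582], 'tcp_rot': [-3.134, 1.109, 1.208], 'contact_force': [-0.751, 0.477, -3.363], 'grip_width': 21.711, 'joint_positions': [0.195, 0.871, 1.53, -0.856, 1.565, 0.961]}
z [-0.324 -0.834 -0.446] y [ 0.933 -0.361 -0.003] grasp [485.5 -56.4 104.1] elev 26.5
```

View pics/up.png

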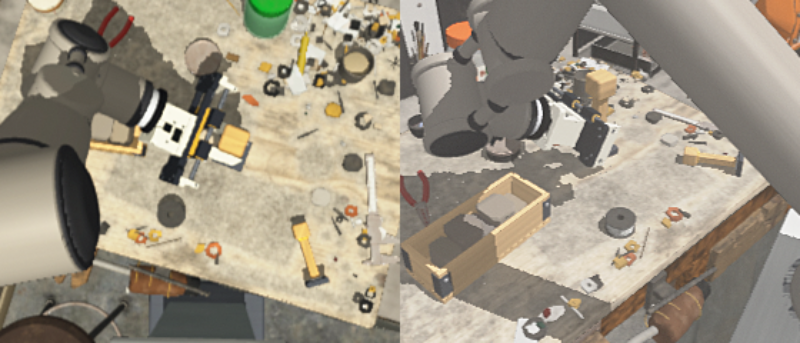

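```bash
python3 -m pendant '[0.54,0,0.27,0,0,0,1, 0.54,0,0.27,0,0,0,1, 0,0,0,0,0,0,1, 0,0,0,0,0,0,1, 0,0,0,0,0,0,1]' && python3 -m pendant '[0.06,0,0.03,0,0,0,1, 0.06,0,0.03,0,0,0,1, 0,0,0,0,0,0,1, 0,0,0,0,0,0,1]' && python3 -m pendant '[0.06,0,0.03,0,0,0,1, 0,0,0,0,0,0,1, 0,0,0,0,0,0,1]';  python3 -m pendant '[0.045,0,0.022,0,0,0,1, 0,0,0,0,0,0,1, 0,0,0,0,0,0,1]'
```

```text
time: 11.15
tool_pos: [479.9, -72.6, 62.1]
tcp_rot: [3.139, 1.106, 1.199]
contact_force: [1.4, -0.5, -2.8]
grip_width: 21.6
finger_force: 29.9
time: 11.55
tool_pos: [479.6, -72.5, 57.5]
tcp_rot: [3.141, 1.107, 1.201]
contact_force: [0.3, -0.3, -2.0]
grip_width: 22.0
finger_force: 29.9
time: 11.85
tool_pos: [479.6, -72.5, 55.4]
tcp_rot: [-3.141, 1.107, 1.202]
contact_force: [-0.1, -0.4, -2.2]
grip_width: 21.8
finger_force: 29.9
time: 12.15
tool_pos: [479.6, -72.5, 53.9]
tcp_rot: [-3.142, 1.107, 1.202]
contact_force: [0.1, 0.9, -2.6]
grip_width: 21.6
finger_force: 29.9
```

```bash
for i in 1; do python3 -m pendant '[0.03,0,0.015,0,0,0,1, 0,0,0,0,0,0,1, 0,0,0,0,0,0,1]'; python3 -m pendant '[0.03,0,0.015,0,0,0,1, 0,0,0,0,0,0,1, 0,0,0,0,0,0,1]'; python3 -m pendant '[0.03,0,0.015,0,0,0,1, 0,0,0,0,0,0,1, 0,0,0,0,0,0,1]'; done | grep -E "pos|contact"; python3 - <<'E'
from h import *
im=capture("side")
cv2.imwrite("pics/stand.png",cv2.resize(im[80:240,200:360][:,:,::-1],(600,600),interpolation=cv2.INTER_CUBIC))
E
```

```text
tool_pos: [479.7, -72.5, 52.9]
contact_force: [0.0, 0.3, -2.5]
tool_pos: [479.6, -72.5, 51.9]
contact_force: [0.3, 0.8, -2.5]
tool_pos: [479.6, -72.5, 50.9]
contact_force: [0.7, 0.6, -3.3]
```

View pics/stand.png

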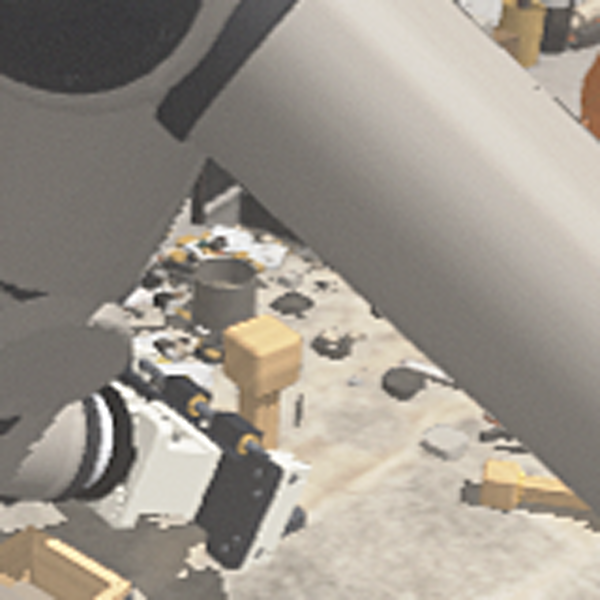

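The tamper looks upright, with its grip at about (262,358) in the crop and its foot hidden behind the gripper. There is no bench contact yet, so I'll keep lowering.

```bash
(python3 -m pendant '[0.03,0,0.015,0,0,0,1, 0,0,0,0,0,0,1, 0,0,0,0,0,0,1]'; python3 -m pendant '[0.03,0,0.015,0,0,0,1, 0,0,0,0,0,0,1, 0,0,0,0,0,0,1]'; python3 -m pendant '[0.03,0,0.015,0,0,0,1, 0,0,0,0,0,0,1, 0,0,0,0,0,0,1]') | grep -E "pos|contact"; python3 - <<'E'
from h import *
print(get_obs()["moment"])
c="top"; im=capture(c)
for r in pinpoint(c,"tamper_grip")[:2]+regions_of(c,"tamper")[:3]: print(r["score"],np.round(r["location"],1), ray("top",r["location"],141).round())
E
```

```text
tool_pos: [479.7, -72.5, 50.0]
contact_force: [0.5, 0.1, -1.4]
tool_pos: [479.9, -72.6, 49.8]
contact_force: [0.4, 0.7, 6.0]
tool_pos: [480.1, -72.7, 49.7]
contact_force: [1.4, 1.1, 10.4]
[-0.47115669  0.40301853  0.01618027]
0.9 [332.2 263.2] [ 346. -167.  141.]
0.87 [283.8 202.5] [482. -58. 141.]
0.78 [335.5 274.7] [ 321. -174.  141.]
0.71 [284. 203.] [481. -59. 141.]
0.29 [329.  138.4] [ 635. -163.  141.]
```

```bash
python3 -m pendant '[-0.03,0,-0.015,0,0,0,1, 0,0,0,0,0,0,0.3, 0,0,0,0,0,0,0, 0,0,0,0,0,0,-0.4, 0,0,0,0,0,0,-1, 0,0,0,0,0,0,-1, 0,0,0,0,0,0,-1, 0,0,0,0,0,0,-1, 0,0,0,0,0,0,-1, 0,0,0,0,0,0,-1, 0,0,0,0,0,0,-1]' ; python3 - <<'E'
from h import *
c="top"; im=capture(c)
for r in pinpoint(c,"tamper_grip")[:2]+regions_of(c,"tamper")[:3]: print(r["score"],np.round(r["location"],1), ray("top",r["location"],141).round())
E
python3 -m pendant '[0,0,-0.3,0,0,0,-1, 0,0,-0.6,0,0,0,-1, 0,0,-1,0,0,0,-1, 0,0,-1,0,0,0,-1, 0,0,-1,0,0,0,-1, -0.4,0,-1,0,0,0,-1, -1,0,-0.4,0,0,0,-1, -1,0,-0.4,0,0,0,-1,-1,0,-0.4,0,0,0,-1]'
```

```text
time: 15.25
tool_pos: [479.7, -72.5, 48.9]
tcp_rot: [3.141, 1.107, 1.201]
contact_force: [0.7, -0.1, -0.7]
grip_width: 91.3
finger_force: 0.0
0.97 [329.4 259.9] [ 354. -161.  141.]
0.6 [283.8 202.4] [483. -58. 141.]
0.81 [282.  208.2] [469. -54. 141.]
0.66 [333.7 273.6] [ 323. -170.  141.]
0.4 [367.3 143.7] [ 622. -251.  141.]
time: 16.3
tool_pos: [522.1, 38.3, 223.4]
tcp_rot: [-3.141, 1.106, 1.203]
contact_force: [0.5, -0.1, 0.0]
grip_width: 91.7
finger_force: 0.0
```

```bash
python3 -m pendant '[-0.7,0,-0.7,0,1,0,-1, -0.5,0,-0.8,0,1,0,-1, 0,0,0,0,1,0,-1, 0,0,0,0,1,0,-1, 0,0,0,0,1,0,-1, 0,0,0,0,1,0,-1, 0,0,0,0,1,0,-1, 0,0,0,0,1,0,-1, 0,0,0,0,1,0,-1, 0,0,0,0,1,0,-1, 0,0,0,0,1,0,-1, 0,0,0,0,1,0,-1]' >/dev/null;  python3 -m pendant '[0,0,0,0,1,0,-1, 0,0,0,0,1,0,-1, 0,0,0,0,1,0,-1, 0,0,0,0,0.85,0,-1, 0,0,0,0,0,0,-1]'; python3 - <<'E'
from h import *
ms={}
for c in("top","side"):
    capture(c)
    R=regions_of(c,"tamper"); t=proj(c,[[484,-57,80]])[0]
    r=min(R,key=lambda r:np.hypot(*(np.array(r["location"])-t))); print(c,r["score"],np.round(r["location"]),t.round(),r["pixels"].sum()); ms[c]=r["pixels"]
    print("grip",[(round(r["score"],2),np.round(r["location"],1)) for r in pinpoint(c,"tamper_grip")[:3]])
    print(hull_fit({c:ms[c]},standing,[484,-57,1.2]))
print(hull_fit(ms,standing,[484,-57,1.2]))
im=np.hstack([capture("top")[100:340,180:400],capture("side")[60:300,150:370]]); cv2.imwrite("pics/st2.png",cv2.resize(im[:,:,::-1],(800,436)))
E
```

```text
time: 18.0
tool_pos: [529.9, 57.7, 276.1]
tcp_rot: [3.141, -0.001, 1.2]
contact_force: [-0.5, -0.4, 0.4]
grip_width: 91.7
finger_force: 0.0
top 0.84 [283. 208.] [283. 205.] 567
grip [(0.81, array([284.7, 202.4])), (0.68, array([331.9, 263. ]))]
(array([485.91128127, -55.8545608 ,   1.25005354]), np.float64(1.3317922764975305))
side 0.62 [269. 196.] [269. 194.] 963
grip [(0.91, array([271. , 175.5])), (0.61, array([335.4, 207.1]))]
(array([486.58097792, -55.7956626 ,   1.07611001]), np.float64(2.16873291417748))
(array([485.71690761, -56.03852347,   1.24716114]), np.float64(1.7858534362826444))
```

View pics/st2.png

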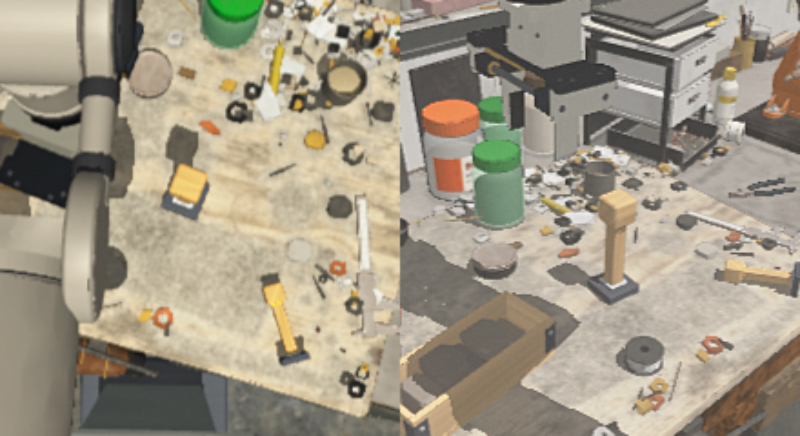

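The tamper stands freely at about (486,-56), and nothing else has moved. I'll take it from above.

```bash
python3 -m pendant '[-0.81,0,0,0,0,0,-1, -0.81,0,0,0,0,0,-1, -0.81,0,0,0,0,0,-1, -0.81,0,0,0,0,0,-1, -0.81,0,0,0,0,0,-1, 0,0,0,0,0,0,-1, 0,0,0,0,0,0,-1]' |grep pos;  python3 -m pendant '[0,0,1,0,0,0,-1, 0,0,1,0,0,0,-1, 0,0,1,0,0,0,-1, 0,0,1,0,0,0,-1, 0,0,0.7,0,0,0,-1, 0,0,0.4,0,0,0,-1,0,0,0,0,0,0,-1,0,0,0,0,0,0,-1]'
python3 -m pendant '[0,0,0,0,0,0,1,0,0,0,0,0,0,1,0,0,0,0,0,0,1,0,0,0,0,0,0,1,0,0,0,0,0,0,1,0,0,0,0,0,0,1,0,0,0,0,0,0,1,0,0,0,0,0,0,1,0,0,0,0,0,0,1,0,0,0,0,0,0,1]'
```

```text
tool_pos: [486.6, -54.8, 275.4]
time: 19.9
tool_pos: [487.0, -54.2, 122.6]
tcp_rot: [3.141, -0.0, 1.203]
contact_force: [-0.1, 0.2, 0.9]
grip_width: 91.9
finger_force: 0.0
time: 20.9
tool_pos: [486.5, -54.9, 122.3]
tcp_rot: [3.142, 0.0, 1.202]
contact_force: [-0.1, -0.8, 0.6]
grip_width: 39.7
finger_force: 30.0
```

```bash
python3 -m pendant '[0,0,-1,0,0,0,1, 0,0,-1,0,0,0,1, 0,0,-1,0,0,0,1, 0,0,-0.5,0,0,-1,1, 0,0,0,0,0,-1,1, 0,0,0,0,0,-1,1, 0,0,0,0,0,-0.52,1, 0,0,0,0,0,0,1,0,0,0,0,0,0,1]'; python3 - <<'E'
from h import *
capture("side");capture("top")
B=np.array([537,207.4]);M=Rz(-.1225)[:2,:2]
for uv in((149.1,182),(166.5,182.6),(190,187),(213,190)): print((M.T@(ray("top",uv,64)[:2]-B)).round(1))
for c in("top","side"):
  for r in regions_of(c,"stone_high_a"): print(c,round(r["score"],2),np.round(r["location"],1),r["pixels"].sum(),(M.T@(ray(c,r["location"],60)[:2]-B)).round(1))
E
```

```text
time: 21.8
tool_pos: [486.2, -54.8, 227.0]
tcp_rot: [-3.141, -0.0, 1.446]
contact_force: [0.2, 0.3, -1.9]
grip_width: 39.7
finger_force: 30.0
[-4.4 75.3]
[-0.1 30.6]
[ -3.5 -30.8]
[ -3.5 -90.1]
top 0.83 [165.5 179.7] 370 [ 7.5 35.7]
top 0.67 [187.3 186.4] 379 [ -2.3 -22.8]
side 0.89 [175.1 262.7] 508 [-8.3 37.1]
side 0.79 [197.5 246.3] 422 [ -7.3 -28.2]
side 0.63 [187.4 255.7] 94 [-12.3   6.2]
```

```bash
python3 -m pendant '[1,0.074,0,0,0,0,1, 1,0.074,0,0,0,0,1, 1,0.074,0,0,0,0,1, 1,0.074,0,0,0,0,1, 1,0.074,0,0,0,0,1, 1,0.074,0,0,0,0,1, 1,0.074,0,0,0,0,1, 0.95,0.074,0,0,0,0,1, 0,0,0,0,0,0,1, 0,0,0,0,0,0,1]'; python3 -m pendant '[0,0,0.6,0,0,0,1, 0,0,0.4,0,0,0,1, 0,0,0.2,0,0,0,1, 0,0,0.1,0,0,0,1, 0,0,0,0,0,0,1]'; python3 -m pendant '[0,0,0.1,0,0,0,1, 0,0,0.1,0,0,0,1, 0,0,0,0,0,0,1]'
```

```text
time: 23.0
tool_pos: [533.2, 179.9, 226.9]
tcp_rot: [-3.141, 0.001, 1.448]
contact_force: [-0.2, -0.0, -1.7]
grip_width: 40.0
finger_force: 30.0
time: 23.5
tool_pos: [533.5, 179.2, 188.5]
tcp_rot: [3.141, 0.0, 1.447]
contact_force: [-0.4, -0.0, -2.4]
grip_width: 40.2
finger_force: 30.0
time: 23.8
tool_pos: [534.3, 178.8, 183.7]
tcp_rot: [3.138, 0.001, 1.448]
contact_force: [0.2, -3.8, 4.2]
grip_width: 39.8
finger_force: 30.0
```

```bash
for i in 1 ; do python3 -m pendant '[0,0,0.07,0,0,0,1, 0,0,0.07,0,0,0,1, 0,0,0,0,0,0,1]'; python3 -m pendant '[0,0,0.07,0,0,0,1, 0,0,0.07,0,0,0,1, 0,0,0,0,0,0,1]';  python3 -m pendant '[0,0,0.06,0,0,0,1, 0,0,0.06,0,0,0,1, 0,0,0,0,0,0,1]'; done | grep -E "pos|rot|cont"
```

```text
tool_pos: [534.7, 178.7, 180.1]
tcp_rot: [3.137, 0.001, 1.447]
contact_force: [0.6, -3.3, 7.6]
tool_pos: [534.9, 178.7, 176.0]
tcp_rot: [3.137, 0.001, 1.447]
contact_force: [-0.5, -3.9, 8.1]
tool_pos: [535.1, 178.6, 172.6]
tcp_rot: [3.136, 0.001, 1.447]
contact_force: [0.5, -4.7, 8.6]
```

```bash
(python3 -m pendant '[0,0,0.06,0,0,0,1, 0,0,0.04,0,0,0,1, 0,0,0,0,0,0,1]'; python3 -m pendant '[0,0,0.06,0,0,0,1, 0,0,0,0,0,0,1]') | grep -E "pos|rot|cont"
```

```text
tool_pos: [535.2, 178.7, 170.9]
tcp_rot: [3.135, 0.0, 1.447]
contact_force: [-2.7, -4.8, 16.6]
tool_pos: [535.5, 179.1, 170.8]
tcp_rot: [3.134, -0.001, 1.448]
contact_force: [-5.4, -4.8, 25.8]
```

```bash
python3 -m pendant '[0,0,-0.5,0,0,0,1, 0,0,-0.9,0,0,0,1, 0,0,-0.3,0,0,0,1, 0,0,0,0,0,0,1, 0,0,0,0,0,0,1]' | grep -E "pos|cont"; python3 - <<'E'
from h import *
B=np.array([537,207.4]);M=Rz(-.1225)[:2,:2]
for c in("side","top"):
  im=capture(c)
  for r in regions_of(c,"stone_high_a"): print(c,round(r["score"],2),np.round(r["location"],1),r["pixels"].sum(),(M.T@(ray(c,r["location"],60)[:2]-B)).round(1))
  if c=="side": cv2.imwrite("pics/tampB.png",cv2.resize(im[190:330,110:260][:,:,::-1],(640,597),interpolation=cv2.INTER_CUBIC))
E
```

```text
tool_pos: [533.1, 179.5, 215.5]
contact_force: [-0.1, 0.9, -1.9]
side 0.75 [173.8 262.6] 474 [-6.1 38.7]
side 0.68 [196.3 248.3] 301 [ -9.9 -22.1]
side 0.55 [181.1 272.7] 3111 [-39.2  47.7]
```

View pics/tampB.png

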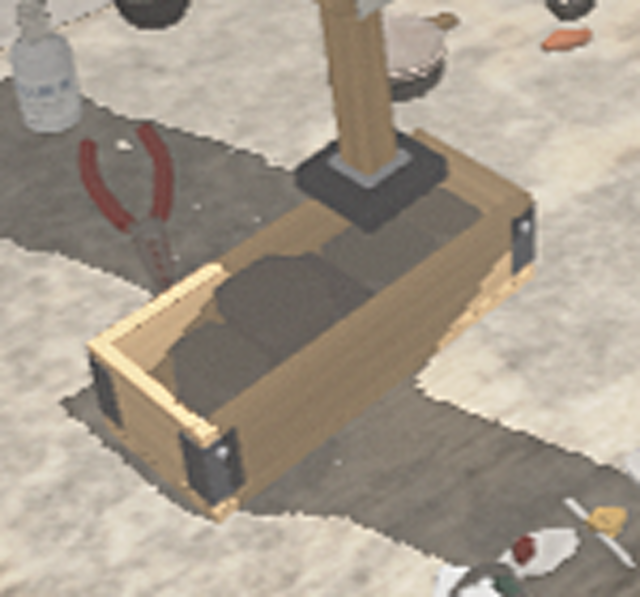

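Stone b is seated flush, under the foot at about (370,200) in the crop. Stone a, at about (280,300), is still high, so I'll tamp it next.

```bash
(python3 -m pendant '[0.71,0,0,0,0,0,1, 0.71,0.02,0,0,0,0,1, 0.71,0,0,0,0,0,1, 0,0,0,0,0,0,1, 0,0,0,0,0,0,1]'; python3 -m pendant '[0,0,0.4,0,0,0,1, 0,0,0.3,0,0,0,1, 0,0,0.15,0,0,0,1, 0,0,0.1,0,0,0,1, 0,0,0.1,0,0,0,1, 0,0,0,0,0,0,1]'; python3 -m pendant '[0,0,0.07,0,0,0,1, 0,0,0.07,0,0,0,1, 0,0,0,0,0,0,1]') | grep -E "pos|cont"
```

```text
tool_pos: [541.6, 242.9, 215.7]
contact_force: [-1.1, -0.4, -1.7]
tool_pos: [542.1, 243.0, 185.5]
contact_force: [-1.0, -0.3, 0.6]
tool_pos: [542.8, 243.6, 182.1]
contact_force: [0.1, 1.0, 4.7]
```

```bash
(python3 -m pendant '[0,0,0.07,0,0,0,1, 0,0,0.07,0,0,0,1, 0,0,0,0,0,0,1]'; python3 -m pendant '[0,0,0.07,0,0,0,1, 0,0,0.07,0,0,0,1, 0,0,0,0,0,0,1]';  python3 -m pendant '[0,0,0.06,0,0,0,1, 0,0,0.04,0,0,0,1, 0,0,0,0,0,0,1]'; python3 -m pendant '[0,0,0.05,0,0,0,1, 0,0,0,0,0,0,1]') | grep -E "pos|rot|cont"
```

```text
tool_pos: [543.2, 243.8, 178.1]
tcp_rot: [3.138, -0.003, 1.447]
contact_force: [0.0, 1.7, 4.6]
tool_pos: [543.2, 243.7, 173.7]
tcp_rot: [3.138, -0.002, 1.447]
contact_force: [1.8, 2.4, 4.7]
tool_pos: [543.3, 243.9, 171.0]
tcp_rot: [3.137, -0.003, 1.447]
contact_force: [0.2, 2.5, 6.0]
tool_pos: [543.5, 243.8, 170.1]
tcp_rot: [3.137, -0.003, 1.447]
contact_force: [0.7, 2.5, 9.4]
```

```bash
(python3 -m pendant '[0,0,0.05,0,0,0,1, 0,0,0,0,0,0,1]';python3 -m pendant '[0,0,0.04,0,0,0,1, 0,0,0,0,0,0,1, 0,0,0,0,0,0,1]';python3 -m pendant '[0,0,-0.5,0,0,0,1, 0,0,-0.9,0,0,0,1, 0,0,-0.2,0,0,0,1, 0,0,0,0,0,0,1, 0,0,0,0,0,0,1]') | grep -E "pos|cont"; python3 - <<'E'
from h import *
B=np.array([537,207.4]);M=Rz(-.1225)[:2,:2]
for c in("side",):
  im=capture(c)
  for r in regions_of(c,"stone_high_a"): print(c,round(r["score"],2),np.round(r["location"],1),r["pixels"].sum(),(M.T@(ray(c,r["location"],48)[:2]-B)).round(1))
  cv2.imwrite("pics/tampA.png",cv2.resize(im[190:330,110:260][:,:,::-1],(640,597),interpolation=cv2.INTER_CUBIC))
E
```

```text
tool_pos: [543.5, 243.8, 170.0]
contact_force: [-2.1, 1.8, 17.6]
tool_pos: [543.6, 243.7, 170.0]
contact_force: [-3.8, -1.6, 24.8]
tool_pos: [541.3, 242.7, 211.7]
contact_force: [0.2, -0.1, -2.2]
side 0.81 [170.5 266.6] 348 [ 0.2 44. ]
side 0.62 [198.9 246.1] 268 [  0.8 -39.1]
```

View pics/tampA.png

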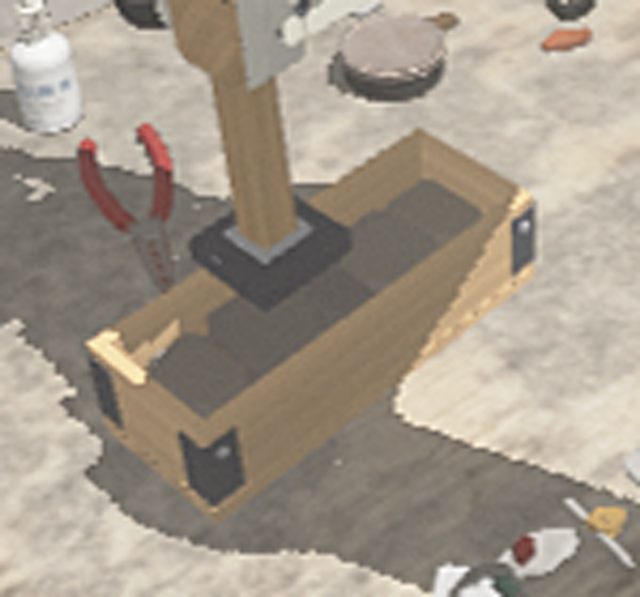

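All five tops look level. I'll check b by feel.

```bash
(python3 -m pendant '[-0.82,0,0,0,0,0,1, -0.82,0,0,0,0,0,1, -0.82,0,0,0,0,0,1, 0,0,0,0,0,0,1, 0,0,0,0,0,0,1, 0,0,0.6,0,0,0,1, 0,0,0.4,0,0,0,1, 0,0,0.2,0,0,0,1, 0,0,0.1,0,0,0,1, 0,0,0,0,0,0,1]'; python3 -m pendant '[0,0,0.06,0,0,0,1, 0,0,0,0,0,0,1]'; python3 -m pendant '[0,0,0.05,0,0,0,1, 0,0,0,0,0,0,1]'; python3 -m pendant '[0,0,0.04,0,0,0,1, 0,0,0,0,0,0,1,0,0,0,0,0,0,1]') | grep -E "pos|cont|time"
```

```text
time: 30.5
tool_pos: [532.8, 170.0, 173.9]
contact_force: [-0.2, -0.7, -1.6]
time: 30.7
tool_pos: [533.0, 169.8, 172.7]
contact_force: [-0.6, -0.1, -2.3]
time: 30.9
tool_pos: [532.8, 169.7, 171.0]
contact_force: [0.5, -0.4, -1.4]
time: 31.2
tool_pos: [533.0, 169.7, 170.3]
contact_force: [-1.3, -1.3, 3.3]
```

```bash
(python3 -m pendant '[0,0,0.05,0,0,0,1, 0,0,0,0,0,0,1,0,0,0,0,0,0,1]'; python3 -m pendant '[0,0,-0.5,0,0,0,1, 0,0,-1,0,0,0,1, 0,0,-0.3,0,0,0,1, -0.93,-0.08,0,0,0,0,1, -0.93,-0.08,0,0,0,0,1, -0.93,-0.08,0,0,0,0,1, -0.93,-0.08,0,0,0,0,1, -0.93,-0.08,0,0,0,0,1, -0.93,-0.08,0,0,0,0,1, -0.93,-0.08,0,0,0,0,1, -0.93,-0.08,0,0,0,0,1]'; python3 -m pendant '[0,0,0,0,0,0,1, 0,0,1,0,0,0,1, 0,0,1,0,0,0,1, 0,0,0.6,0,0,0,1, 0,0,0.3,0,0,0,1, 0,0,0.1,0,0,0,1, 0,0,0,0,0,0,1,0,0,0,0,0,0,1]') | grep -E "pos|cont|time"
```

```text
time: 31.5
tool_pos: [533.1, 169.9, 170.1]
contact_force: [-3.3, -2.1, 11.5]
time: 32.6
tool_pos: [485.7, -50.5, 221.4]
contact_force: [1.0, -1.2, -3.0]
time: 33.4
tool_pos: [487.0, -49.5, 133.1]
contact_force: [-0.4, 0.2, -1.5]
```

```bash
(python3 -m pendant '[0,0,0.15,0,0,0,1, 0,0,0.13,0,0,0,1, 0,0,0,0,0,0,1, 0,0,0,0,0,0,1]'; python3 -m pendant '[0,0,0.04,0,0,0,1, 0,0,0,0,0,0,1, 0,0,0,0,0,0,1]'; python3 -m pendant '[0,0,0.03,0,0,0,1, 0,0,0,0,0,0,1, 0,0,0,0,0,0,1]'; python3 -m pendant '[0,0,0.03,0,0,0,1, 0,0,0,0,0,0,1, 0,0,0,0,0,0,1]') | grep -E "pos|cont"
```

```text
tool_pos: [486.2, -49.4, 123.8]
contact_force: [0.5, -0.0, -3.0]
tool_pos: [486.3, -49.5, 122.7]
contact_force: [-0.2, 0.5, -2.4]
tool_pos: [486.4, -49.5, 122.3]
contact_force: [-1.1, -1.1, 4.6]
tool_pos: [486.4, -49.6, 122.2]
contact_force: [-4.1, -0.6, 13.9]
```

Contact is made. I'll ease off, release, retract upward and move aside to check.

```bash
python3 -m pendant '[0,0,-0.04,0,0,0,1, 0,0,0,0,0,0,0.1, 0,0,0,0,0,0,-0.4, 0,0,0,0,0,0,-1, 0,0,0,0,0,0,-1, 0,0,0,0,0,0,-1, 0,0,0,0,0,0,-1, 0,0,0,0,0,0,-1, 0,0,0,0,0,0,-1, 0,0,0,0,0,0,-1]'|grep width; python3 -m pendant '[0,0,-0.5,0,0,0,-1, 0,0,-1,0,0,0,-1, 0,0,-1,0,0,0,-1, 0,0,-1,0,0,0,-1, 0,0,-1,0,0,0,-1, -1,0,0,0,0,0,-1, -1,0,0,0,0,0,-1, -1,0,0,0,0,0,-1, -1,0,0,0,0,0,-1, -1,0,0,0,0,0,-1, 0,0,0,0,0,0,-1]'; python3 - <<'E'
from h import *
ms={}
for c in("top","side"):
    capture(c); R=regions_of(c,"tamper"); t=proj(c,[[486,-50,80]])[0]
    r=min(R,key=lambda r:np.hypot(*(np.array(r["location"])-t))); print(c,r["score"],np.round(r["location"]),t.round()); ms[c]=r["pixels"]
print(hull_fit(ms,standing,[486,-50,1.44]))
B=np.array([537,207.4]);M=Rz(-.1225)[:2,:2]
for c in("top","side"):
  for r in regions_of(c,"stone_high_a"): print(c,round(r["score"],2),r["pixels"].sum(),(M.T@(ray(c,r["location"],48)[:2]-B)).round(1))
for t in "tin spool cup pliers caliper jar driver".split():
  for r in pinpoint("top",t)[:1]: print(t,round(r["score"],2),ray("top",r["location"],0).round())
a=cv2.resize(capture("side")[190:330,110:260][:,:,::-1],(400,373),interpolation=cv2.INTER_CUBIC);b=cv2.resize(capture("side")[60:330,150:350][:,:,::-1],(276,373))
cv2.imwrite("pics/final.png",np.hstack([a,b]))
E
```

```text
grip_width: 91.9
time: 36.8
tool_pos: [467.3, -201.3, 256.8]
tcp_rot: [-3.141, 0.001, 1.444]
contact_force: [0.8, 0.2, 0.4]
grip_width: 91.7
finger_force: 0.0
top 0.82 [282. 207.] [280. 204.]
side 0.86 [270. 197.] [267. 195.]
(array([485.54820361, -52.19361536,   1.63655755]), np.float64(2.325828855485088))
top 0.71 381 [11.4 37.7]
side 0.87 323 [  1.4 -39.1]
tin 0.7 [671.  -8.   0.]
spool 0.76 [373.  50.   0.]
cup 0.58 [ 643. -285.    0.]
pliers 0.67 [692. 191.  -0.]
caliper 0.7 [ 391. -327.    0.]
jar 0.94 [ 747. -115.    0.]
driver 0.58 [ 681. -174.    0.]
```

View pics/final.png

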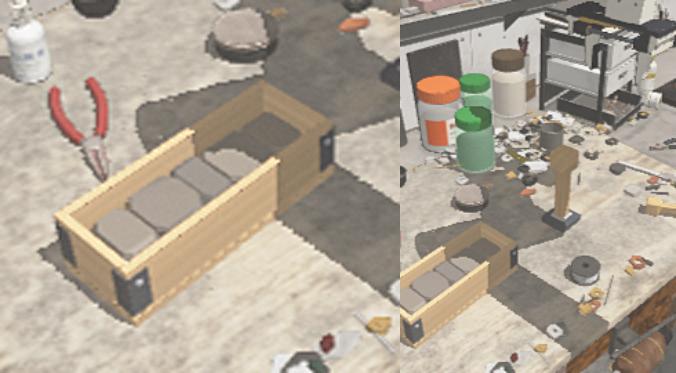

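```bash
python3 -c "
from plant import *
print(close_job())"
```

```text
the job is handed in; nothing more can be done
None
```

The job is handed in, with no verdict returned: by the last images all five stones sit flush and the tamper stands released on the bench clear of the bin, with no bystander visibly moved, but I viewed 11 pictures, one over the limit of 10.

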